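# Shim the rocking balance

## Task

The bench balance rocks because its front-left foot is too short, so it has sunk onto that corner. Push the wooden wedge, thin end first, under the short foot from the front of the balance until the balance stands level and can no longer rock, then move clear. Only push the wedge along the table with the fingers: do not pinch it or lift it, do not touch the balance, and leave the other things where they are.

Things in the scene. Friction and masses are not known exactly. Their poses are not given: they have to be found in the camera images.
- balance: Low white bench balance, 200 x 200 mm in plan, 58 mm high, with a round steel pan (124 mm across, top at 68 mm). Origin on the table under its centre; x points to its back, y to its left. It cannot slide; it rocks on its back-left and front-right feet, at (80, 80) and (-80, -80) mm. Underside of the housing 23 mm above the table when level.
- balance_tilt (a joint): How far the balance has rocked towards its short foot, rad: 0 is level, the back-right foot standing on the table (a firm stop); 0.072 is sunk onto the short front-left foot (a stop too). It sinks by its own weight (about 4 N on the short foot) unless the foot is held up. Pushing the wedge under it takes 10 to 25 N.
- short_foot (a point): The short foot, a black rubber dome of 20 mm radius. This point is its lowest, at (-80, 80) mm in the balance's frame (front-left corner, 20 mm inside both edges); about 0.3 mm above the table when sunk, 8.4 mm when level.
- wedge: Loose wooden wedge, 110 x 50 mm, 0.15 kg, flat on the table in front of the balance. Origin in the middle of its underside. Along its x: tip, 2 mm thick, at +55 mm; top falls evenly to it from 16 mm at -45; then a thumb lip 30 mm high, its flat back face at -55. Pushed in straight, its x is parallel to the balance's x; the balance is level with the tip 45 to 50 mm past the foot's lowest point.
- wedge_tip (a point): Middle of the thin edge of the wedge, 1 mm above its underside.
- jar_a: Bystander: sample jar with a blue lid, 60 mm across, 75 mm high, origin under its centre.
- petri_1: Bystander: clear petri dish, 90 mm across, 15 mm high, origin under its centre.
- jar_c: Bystander: small sample jar with a pale lid, 52 mm across, 62 mm high, origin under its centre.
- weight_1: Bystander: brass weight, 26 mm across, 28 mm high, origin under its centre.
- ring_d: Bystander: cream spacer ring, 60 mm across, 22 mm high, origin under its centre.
Mind the look-alikes: they are no part of the job. Leave any black or purple look-alike of the wedge alone.

How it is judged:
By the outcome, as a careful person would: the job done as asked, in the order asked, and still so for the second after the job is handed in, with the robot touching nothing.
It also fails if it takes over 61 s, if anything falls off the work surface, if the arm or the gripper's body presses on something with over 40 N, if the wrist force passes 120 N, or if a joint passes its speed limit or range.

## Robot

A 7-joint arm with a two-finger parallel gripper is mounted at the origin on a cart in front of the work surface, level with it; the furniture and walls round the work are solid. World frame = base frame: x ahead of the robot, y to its left, z up, the work surface at z = 0. Lengths are in mm, angles in rad, forces in N, time in s.
With the tool pointing down it reaches from about 400 to 875 mm from the base axis. Payload 4.4 kg.
Tool frame: the origin (TCP) lies at the very end of the fingers, on their centre line; the grasp point (between the pads) lies 19 mm behind it (grip_depth is the distance from the TCP to the grasp point, in mm); z points along the fingers, y is the direction in which the jaws open and shut (so a half turn about z gives the same grasp; the last joint's range is limited). The gripper opens to 85 mm and grips with 20 to 120 N. Pads are 22 mm wide; open, the fingers measure 114 mm over their backs; the gripper's body (76 mm by 85 mm) begins 54 mm behind the grasp point. The pads swing forward as they close: fully open they stand 13 mm farther back than shut.
Start: joints at [-1.38, 0.628, 0.038, 1.517, -0.027, 0.996, -0.02], TCP at [165.066, 628.706, 231.313] pointing down, gripper open.
Joint ranges: [-3.06, 3.06], [-0.37, 2.12], [-1.25, 1.32], [0.18, 2.47], [-1.1, 4.24], [0.23, 1.98], [-2.94, 2.94]. Speed limits (rad/s): [2.57, 2.57, 3.14, 3.14, 3.14, 3.14, 3.14].

## Interface

Orientations are given as [roll, pitch, yaw] about the fixed x, y, z axes, in that order (R = Rz(yaw) Ry(pitch) Rx(roll)).
In Python, from cell import read_state, get_image, finish_job, recognise, outline_of, grip_depth gives the robot as it stands. The module is installed in compiled form; this text tells all that it offers.
- The arm moves only by the tool send_rows, never from a script. Its argument "rows" is a list of rows, each a list of 5 numbers: the gripper command: -1 is shut, 1 is fully open, values between are in proportion, then the shift along the tool's x, y, z in m, then the turn about the tool's z in rad. In form: [[claw, tx, ty, tz, roll], ...]. A call has 1 to 12 rows; each row shifts and turns the pose as measured when the row begins, along the tool's axes as they then stand; what a row does not reach is not made up. A row lasts 1/12 s, in which the tool goes at most 41.7 mm and 7.16 degrees, less where a joint would pass 70% of its speed; a pose out of reach is approached as far as the arm can. A call with a gripper value outside its range is refused whole. The fingers move at their own pace and stop on an object; the grip force is fixed at half the most. Time passes only in rows, so rows that do not move let the fingers close. It gives the time, the measured TCP pose, the force and the opening at its end, in the units of the state.
- read_state(): the state, without advancing time (a new reading comes with each control period).
- get_image(name): name is "side" or "top"; returns a dict with "image" (400x640x3 uint8, blue, green, red), "z_map" (400x640 float32, mm along the optical axis (not along the pixel's ray), 0 where there is no reading), "K" (3x3 intrinsics, pixels), "R" (3x3) and "t" (3): a world point X has camera coordinates R X + t. Camera axes: x right, y down, z forward; pixel columns grow to the right and rows downward; lengths in mm; the calibration is good to about 2 mm. A picture is of the moment at which its call begins.
- finish_job(): hands the job in, once; it reports no verdict.
Trained networks look in a picture, given as the dict that the camera call returned (one of the last four; its "shot" number tells which), for a name from the list of things; names that differ only in an ending like _2 or _b are one class to them, and where a whole thing is asked for, a point or a joint stands for the part that bears it (a point fixed in the world has none). Each returns a list of dicts, best first, with "score" (0 to 1); they miss things now and then, are a little off and sometimes report something else, mostly with a low value. They report only what shows in the picture. A call takes as long as a camera call. They do not tell look-alikes from the thing itself.
- recognise(picture, query): "box" ([left, top, right, bottom] in pixels, round what is visible of it).
- outline_of(picture, query): "mask" (400x640 bool, what is visible of it) and "box" ([left, top, right, bottom] in pixels, round what is visible of it).
The state is a dict: "clock": time; "qpos": joint angles; "qd": joint speeds; "tau": joint torques, N m; "eef_pos": TCP position; "tool_rot": TCP orientation; "force": force on the tool from outside, world axes, zero at the start; "torque": the same for the moment, N m; "width": finger opening in mm.
Only numpy, scipy, OpenCV 4.12 (cv2) and the standard library are available. Lean on these libraries where they do the work, as an engineer would, in place of code of your own. Each camera call takes 0.05 s, during which the arm holds its last target.

## Working session

There is one attempt and no reset: what is moved stays moved. The work goes in short steps, Python scripts to look and compute and a tool call to move; the robot and the scene stay as the last step left them, time stands still between calls to the robot, and variables do not carry over. Pictures are saved under pics/ and viewed, and the job is handed in when it is done.

Besides the shell and the picture viewer there is one more tool, called after "Emit:" as name(argument=value, ...) on one line, values as JSON. send_rows: Moves the arm, as the interface text tells. Its arguments: {"type":"object","properties":{"rows":{"type":"array"}},"required":["rows"]}

```bash
mkdir -p pics; cat > h.py <<'E'
import numpy as np, cv2
from cell import *
def world(p,u,v,z=None):
    K,R,t=p["K"],p["R"],np.array(p["t"]).ravel()
    d=p["z_map"][int(v),int(u)] if z is None else z
    c=np.linalg.inv(K)@np.array([u,v,1.0])*d
    return R.T@(c-t)
def cloud(p):
    K,R,t=p["K"],p["R"],np.array(p["t"]).ravel()
    v,u=np.mgrid[0:400,0:640]
    d=p["z_map"]
    c=np.stack([(u-K[0,2])/K[0,0]*d,(v-K[1,2])/K[1,1]*d,d],-1)
    w=(c-t)@R
    w[d==0]=np.nan
    return w
def proj(p,X):
    c=p["R"]@np.array(X,float)+np.array(p["t"]).ravel()
    q=p["K"]@c; return q[:2]/q[2]
E
python3 - <<'E'
from h import *
s=read_state();print(s)
for n in("top","side"):
    p=get_image(n);cv2.imwrite(f"pics/{n}0.png",p["image"])
    print(n,p["K"],p["R"],p["t"])
    w=cloud(p)
    for q in("balance","wedge","jar_a","petri_1","jar_c","weight_1","ring_d","short_foot"):
        for r in outline_of(p,q)[:3]:
            m=r["mask"];print(q,round(r["score"],2),np.round(r["box"]),np.round(np.nanmedian(w[m],axis=0)))
E
```

```text
{'clock': 0.0, 'qpos': array([-1.37981086,  0.6293223 ,  0.03844282,  1.51839017, -0.02699542,
        0.99630644, -0.01999401]), 'qd': array([ 0.00109355, -0.00113533, -0.00057451, -0.00040183,  0.0004142 ,
       -0.00045405, -0.0004582 ]), 'tau': array([-1.16299310e-03, -5.63385558e+01,  1.22559540e+00, -1.93431705e+01,
        1.09580549e-02,  1.06716086e-02,  1.16001169e-05]), 'eef_pos': array([164.89452846, 628.07704469, 230.39746582]), 'tool_rot': array([-3.13968464e+00,  2.88501618e-05,  2.88481450e+00]), 'force': array([0.7714935 , 0.37723188, 0.02843358]), 'torque': array([-0.02851306,  0.02386991,  0.01702372]), 'width': 85.74075087046222}
top [[400.74095919   0.         317.30644331]
 [  0.         400.74095919 200.49486087]
 [  0.           0.           1.        ]] [[-0.01153703 -0.99984359 -0.01340461]
 [-0.98471524  0.01369032 -0.17363315]
 [ 0.17378951  0.01119651 -0.98471917]] [-118.2895555   581.46259019  986.83264084]
balance 0.65 [335. 109. 415. 196.] [ 705. -281.   60.]
wedge 0.96 [250. 194. 281. 236.] [549.  12.  10.]
wedge 0.77 [315. 203. 338. 245.] [ 528. -15
[... 713 characters left out ...]
85686537 -0.46521435]] [ 566.53976512  168.16424237 1062.49906836]
balance 0.94 [289. 160. 337. 202.] [ 670. -257.   57.]
wedge 0.83 [331. 206. 368. 221.] [ 521. -141.   11.]
wedge 0.82 [310. 239. 352. 253.] [538.  22.  11.]
wedge 0.52 [350. 178. 383. 199.] [ 488. -307.   11.]
jar_a 0.79 [362. 154. 377. 177.] [ 512. -451.   41.]
jar_a 0.71 [293. 253. 321. 292.] [553. 211.  57.]
petri_1 0.67 [306. 286. 349. 317.] [494. 255.  16.]
jar_c 0.79 [362. 154. 377. 177.] [ 512. -451.   41.]
jar_c 0.71 [293. 253. 321. 292.] [553. 211.  57.]
weight_1 0.67 [340. 257. 354. 272.] [485. 109.  20.]
ring_d 0.46 [332. 159. 344. 176.] [ 611. -467.   17.]
short_foot 0.73 [291. 159. 341. 208.] [ 672. -254.   57.]
```

```bash
python3 - <<'E'
import cv2
a=cv2.imread("pics/top0.png");b=cv2.imread("pics/side0.png")
cv2.imwrite("pics/top0c.png",cv2.resize(a[95:270,210:430],None,fx=3.4,fy=3.4,interpolation=cv2.INTER_CUBIC))
cv2.imwrite("pics/side0c.png",cv2.resize(b[140:330,260:420],None,fx=3.1,fy=3.1,interpolation=cv2.INTER_CUBIC))
E
```

```text
(no output)
```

View pics/top0c.png

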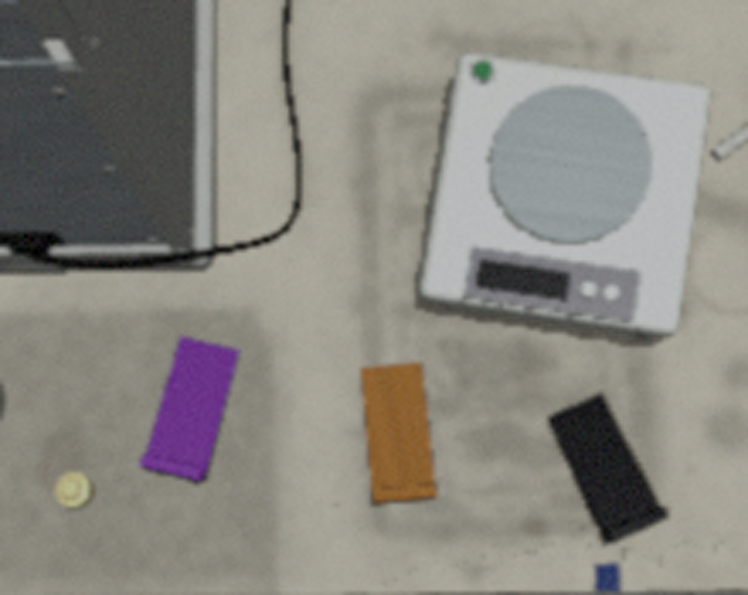

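View pics/side0c.png

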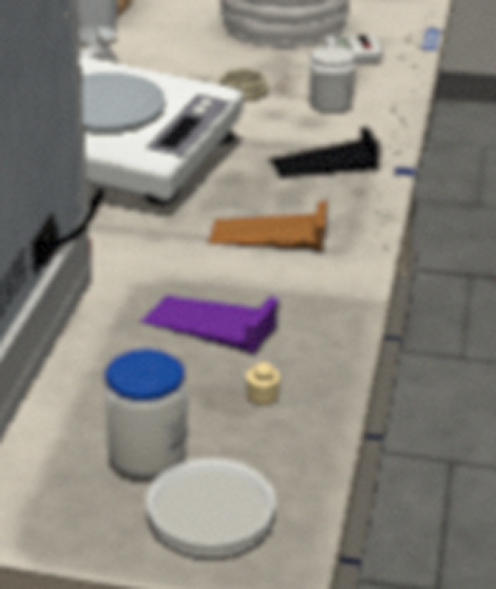

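View pics/top0.png

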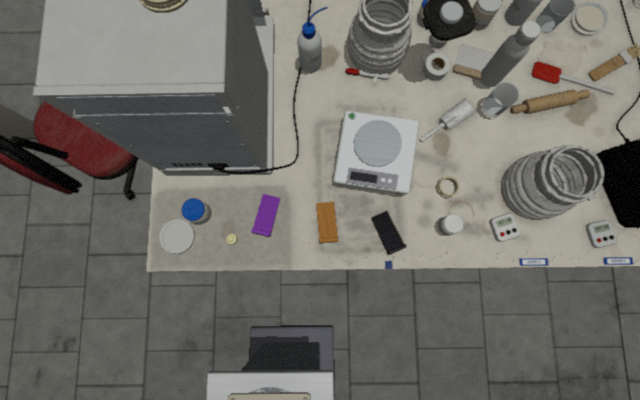

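The wooden (orange) wedge is the one at top-view (326,222). The purple one at (266,215) and the black one at (389,232) are look-alikes. The short foot is the balance corner near (336,182). Next I'll measure exact poses.

```bash
cat >> h.py <<'E'
def rect(P):
    P=P[np.isfinite(P).all(1)].astype(np.float32)
    return cv2.minAreaRect(P)
def wmask(p):
    hsv=cv2.cvtColor(p["image"],cv2.COLOR_BGR2HSV)
    m=cv2.inRange(hsv,(5,110,50),(22,255,255))>0
    n,l,st,c=cv2.connectedComponentsWithStats(m.astype(np.uint8))
    rs=[r for r in outline_of(p,"wedge")]
    best=None
    for r in rs:
        f=(r["mask"]&m).sum()/max(1,r["mask"].sum())
        if best is None or f>best[0]: best=(f,r)
    k=l[best[1]["mask"]&m]; k=np.bincount(k[k>0]).argmax()
    return l==k
E
python3 - <<'E'
from h import *
for n in("top","side"):
    p=get_image(n); w=cloud(p)
    m=wmask(p)
    P=w[m]; print(n,"wedge n",m.sum(),"xyzpct",np.round(np.nanpercentile(P,[2,50,98],axis=0),1).tolist())
    print(rect(P[:,:2]))
    # ends: fit line across mask using pca
    Q=P[np.isfinite(P).all(1)]; 
    lip=Q[Q[:,2]>21]; print("lip",len(lip),lip.mean(0) if len(lip) else None)
    b=[r for r in outline_of(p,"balance")][0]["mask"]
    P=w[b]; P=P[(P[:,2]>45)&(P[:,2]<75)&(P[:,0]>500)]
    h=P[np.isfinite(P).all(1)]
    print("bal",rect(h[:,:2]),np.round(cv2.boxPoints(rect(h[:,:2])),0).tolist())
    cap=h[h[:,2]<64]; A=np.c_[cap[:,:2],np.ones(len(cap))]
    co=np.linalg.lstsq(A,cap[:,2],rcond=None)[0];print("plane",co)
    if n=="top":
        # contour-based: housing mask with hole pixels; corners in pixels
        cs=max(cv2.findContours(b.astype(np.uint8),cv2.RETR_EXTERNAL,cv2.CHAIN_APPROX_NONE)[0],key=cv2.contourArea)
        print(cv2.boxPoints(cv2.minAreaRect(cs)).tolist())
    cloudbox=(w[...,0]<700)&(w[...,2]>100)
    print("tall",np.round(np.nanpercentile(w[(w[...,2]>100)&(w[...,0]>350)&(w[...,1]<560)&(w[...,1]>0)],[0.5,50,99],axis=0)).tolist())
    T=w[(abs(w[...,2])<6)&(abs(w[...,1]+150)<60)&(w[...,0]>300)]
    print("table xmin",np.nanmin(T[:,0]) if len(T) else None, "z bias", np.nanmedian(T[:,2]))
E
```

```text
top wedge n 700 xyzpct [[476.6, -173.4, 0.2], [528.5, -149.5, 9.2], [581.2, -126.3, 30.3]]
((529.2852783203125, -149.1394805908203), (108.33012390136719, 47.383506774902344), 4.517566204071045)
lip 67 [ 480.18801973 -153.50596847   29.00925004]
bal ((710.1799926757812, -282.572509765625), (199.59397888183594, 199.7214813232422), 80.03086853027344) [[595.0, -364.0], [791.0, -398.0], [826.0, -202.0], [629.0, -167.0]]
plane [ 0.03210277 -0.04792686 21.19275584]
[[332.68560791015625, 183.82553100585938], [343.86761474609375, 108.74624633789062], [419.6754150390625, 120.03677368164062], [408.493408203125, 195.11605834960938]]
tall [[652.0, 1.0, 108.0], [695.0, 116.0, 531.0], [924.0, 273.0, 541.0]]
table xmin 404.47490210007675 z bias 1.0998123840208114
side wedge n 333 xyzpct [[476.8, -171.5, 4.1], [521.2, -142.4, 10.9], [580.4, -124.3, 32.1]]
((529.6634521484375, -147.63180541992188), (107.96685791015625, 53.071163177490234), 3.7897496223449707)
lip 29 [ 479.41400348 -142.26249509   30.33643792]
bal ((705.4620971679688, -279.0565185546875), (206.2422637939453, 190.6822509765625), 80.26838684082031) [[594.0, -365.0], [782.0, -397.0], [817.0, -194.0], [629.0, -161.0]]
plane [ 0.04268384 -0.0619224  12.00303006]
tall [[656.0, 9.0, 104.0], [810.0, 274.0, 376.0], [1088.0, 288.0, 550.0]]
table xmin 403.8697829025823 z bias 3.1528898562822163
```

Emit:
send_rows(rows=[[0.1, -0.036, -0.01, 0, 0.062], [0.1, -0.036, -0.01, 0, 0.062], [0.1, -0.036, -0.01, 0, 0.062], [0.1, -0.036, -0.01, 0, 0.062], [0.1, -0.036, -0.01, 0, 0.062], [0.1, -0.036, -0.01, 0, 0.062], [0.1, -0.036, -0.01, 0, 0.062], [0.1, -0.036, -0.01, 0, 0.062], [0.1, -0.036, -0.01, 0, 0.062], [0.1, -0.036, -0.01, 0, 0.062], [0.1, -0.036, -0.01, 0, 0.062], [0.1, -0.036, -0.01, 0, 0.062]])

```text
clock: 2.2
eef_pos: [450.3, 291.1, 227.7]
tool_rot: [3.136, -0.011, 2.127]
force: [0.4, -0.5, -0.1]
width: 47.1
```

Emit:
send_rows(rows=[[0.1, -0.034, 0.001, 0, 0.066], [0.1, -0.034, 0.001, 0, 0.066], [0.1, -0.034, 0.001, 0, 0.066], [0.1, -0.034, 0.001, 0, 0.066], [0.1, -0.034, 0.001, 0, 0.066], [0.1, -0.034, 0.001, 0, 0.066], [0.1, -0.034, 0.001, 0, 0.066], [0.1, -0.034, 0.001, 0, 0.066], [0.1, -0.034, 0.001, 0, 0.066], [0.1, -0.034, 0.001, 0, 0.066], [0.1, -0.034, 0.001, 0, 0.066], [0.1, 0, 0, 0, 0]])

```text
clock: 3.2
eef_pos: [543.4, -91.2, 226.0]
tool_rot: [3.134, -0.01, 1.352]
force: [-1.1, -1.3, 0.9]
width: 47.0
```

```bash
cat >> h.py <<'E'
a=np.array([np.cos(-.174),np.sin(-.174)]);n=np.array([-a[1],a[0]])
foot=np.array([647.5,-193.4])
def rep(p):
    P=cloud(p)[wmask(p)]; P=P[np.isfinite(P).all(1)]
    r=rect(P[:,:2]); c=np.array(r[0]); b=cv2.boxPoints(r)
    e=max([b[1]-b[0],b[2]-b[1]],key=np.linalg.norm); e=e*np.sign(e[0])
    lat=n@(c-foot); al=a@(c-foot)
    print("wedge c",np.round(c,1),"size",np.round(r[1],1),"yaw err deg",round(np.degrees(np.arctan2(e[1],e[0])+.174),1),"lateral",round(lat,1),"tip-foot",round(al+55,1))
def st():
    s=read_state(); x=s["eef_pos"]
    print("tcp",np.round(x,1),"a,n rel foot",np.round([a@(x[:2]-foot),n@(x[:2]-foot)],1),"rot",np.round(s["tool_rot"],3),"yaw-want(1.397)",round(s["tool_rot"][2]-1.397,3),"F",np.round(s["force"],1),s["width"],s["clock"])
E
python3 - <<'E'
from h import *
st()
p=get_image("top");cv2.imwrite("pics/top1.png",p["image"]);rep(p)
p=get_image("side");cv2.imwrite("pics/side1.png",p["image"]);rep(p)
E
```

```text
tcp [543.4 -91.2 226. ] a,n rel foot [-120.3   82.6] rot [ 3.134 -0.01   1.352] yaw-want(1.397) -0.045 F [-1.1 -1.3  0.9] 46.97529015966873 3.2
wedge c [ 529.6 -148.9] size [109.1  47.5] yaw err deg 14.6 lateral 23.4 tip-foot -68.8
wedge c [ 529.5 -148. ] size [106.2  52.2] yaw err deg 15.8 lateral 24.3 tip-foot -69.1
```

Emit:
send_rows(rows=[[0.1, 0.009, -0.016, 0.02, -0.045], [0.1, 0, 0, 0.034, 0], [0.1, 0, 0, 0.034, 0], [0.1, 0, 0, 0.034, 0], [0.1, 0, 0, 0.034, 0], [0.1, 0, 0, 0.034, 0], [0.1, 0, 0, 0.01, 0], [0.1, 0, 0, 0, 0]])

```text
clock: 4.07
eef_pos: [540.7, -46.8, 21.0]
tool_rot: [3.124, -0.028, 1.443]
force: [0.1, -0.3, 0.4]
width: 47.1
```

```bash
python3 - <<'E'
from h import *
st()
p=get_image("side");a0=p["image"]
cv2.imwrite("pics/side2.png",cv2.resize(a0[120:290,230:420],None,fx=3.5,fy=3.5,interpolation=cv2.INTER_CUBIC))
E
```

```text
tcp [540.7 -46.8  21. ] a,n rel foot [-130.6  125.9] rot [ 3.124 -0.028  1.443] yaw-want(1.397) 0.046 F [ 0.1 -0.3  0.4] 47.13488192560498 4.0667
```

View pics/side2.png

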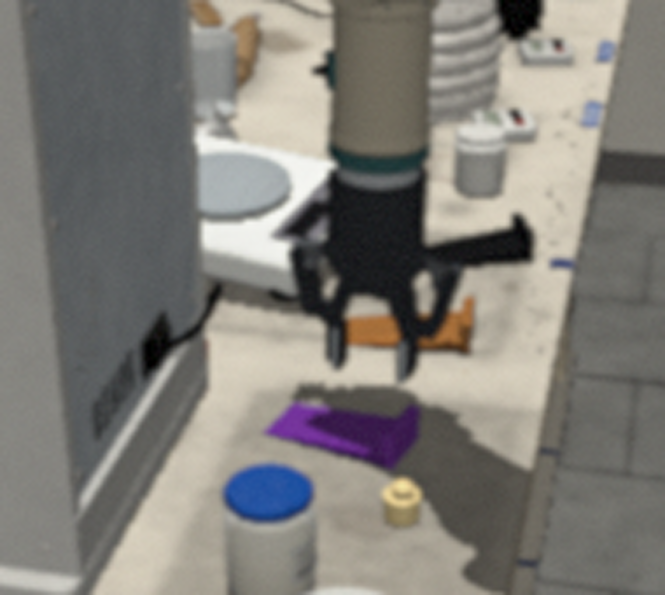

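Emit:
send_rows(rows=[[0.1, -0.018, -0.003, 0, 0.046], [0.1, -0.018, -0.003, 0, 0], [0.1, 0, 0, 0, 0], [0.1, 0, 0, 0.008, 0], [0.1, 0, 0, 0.004, 0], [0.1, 0, 0, 0, 0], [0.1, 0, 0, 0, 0]])

```text
clock: 4.7
eef_pos: [538.2, -76.5, 17.3]
tool_rot: [3.109, -0.033, 1.405]
force: [-0.3, -0.4, -0.0]
width: 47.2
```

```bash
python3 - <<'E'
from h import *
st()
E
```

```text
tcp [538.2 -76.5  17.3] a,n rel foot [-127.9   96.2] rot [ 3.109 -0.033  1.405] yaw-want(1.397) 0.008 F [-0.3 -0.4 -0. ] 47.16395193075806 4.7
```

Emit:
send_rows(rows=[[0.1, 0, -0.004, 0.006, 0], [0.1, 0, -0.004, 0.006, 0], [0.1, 0, 0, 0.006, 0], [0.1, 0, 0, 0, 0], [0.1, 0, 0, 0, 0]])

```text
clock: 5.12
eef_pos: [532.0, -72.5, -1.5]
tool_rot: [3.106, -0.034, 1.409]
force: [-0.9, -0.1, 12.3]
width: 46.9
```

```bash
python3 - <<'E'
from h import *
st()
E
```

```text
tcp [532.  -72.5  -1.5] a,n rel foot [-134.6   99.1] rot [ 3.106 -0.034  1.409] yaw-want(1.397) 0.012 F [-0.9 -0.1 12.3] 46.94913221110886 5.1167
```

Emit:
send_rows(rows=[[0.1, 0, 0, -0.004, 0], [0.1, 0, 0, -0.001, 0], [0.1, 0, 0, 0, 0], [0.1, 0, 0, 0, 0]])

```text
clock: 5.45
eef_pos: [531.0, -72.3, 2.2]
tool_rot: [3.108, -0.034, 1.409]
force: [-0.2, -0.5, -0.1]
width: 47.4
```

```bash
python3 - <<'E'
from h import *
st()
E
```

```text
tcp [531.  -72.3   2.2] a,n rel foot [-135.7   99.1] rot [ 3.108 -0.034  1.409] yaw-want(1.397) 0.012 F [-0.2 -0.5 -0.1] 47.43175786710953 5.45
```

Emit:
send_rows(rows=[[0.1, -0.005, 0, 0, 0.012], [0.1, -0.005, 0, 0, 0], [0.1, -0.005, 0, 0, 0], [0.1, -0.005, 0, 0, 0], [0.1, -0.005, 0, 0, 0], [0.1, -0.005, 0, 0, 0], [0.1, -0.005, 0, 0, 0], [0.1, -0.005, 0, 0, 0], [0.1, -0.005, 0, 0, 0], [0.1, -0.005, 0, 0, 0], [0.1, 0, 0, 0, 0]])

```text
clock: 6.37
eef_pos: [521.9, -126.4, -0.1]
tool_rot: [3.108, -0.035, 1.396]
force: [0.3, -1.0, -0.9]
width: 46.9
```

```bash
python3 - <<'E'
from h import *
st()
p=get_image("top");rep(p);a0=p["image"]
cv2.imwrite("pics/top3.png",cv2.resize(a0[100:270,230:430],None,fx=3.5,fy=3.5,interpolation=cv2.INTER_CUBIC))
p=get_image("side");a0=p["image"];rep(p)
cv2.imwrite("pics/side3.png",cv2.resize(a0[120:290,230:420],None,fx=3.5,fy=3.5,interpolation=cv2.INTER_CUBIC))
E
```

```text
tcp [ 5.219e+02 -1.264e+02 -1.000e-01] a,n rel foot [-135.3   44.3] rot [ 3.108 -0.035  1.396] yaw-want(1.397) -0.001 F [ 0.3 -1.  -0.9] 46.91747501649399 6.3667
wedge c [ 472.9 -167.4] size [28.8 83.7] yaw err deg -32.4 lateral -4.7 tip-foot -121.5
wedge c [ 523.7 -147. ] size [42.4 87.5] yaw err deg -68.8 lateral 24.3 tip-foot -75.0
```

View pics/side3.png

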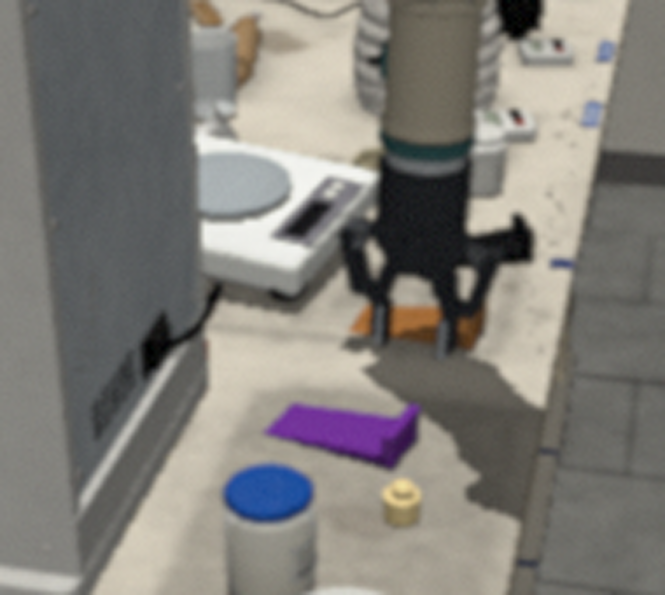

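View pics/top3.png

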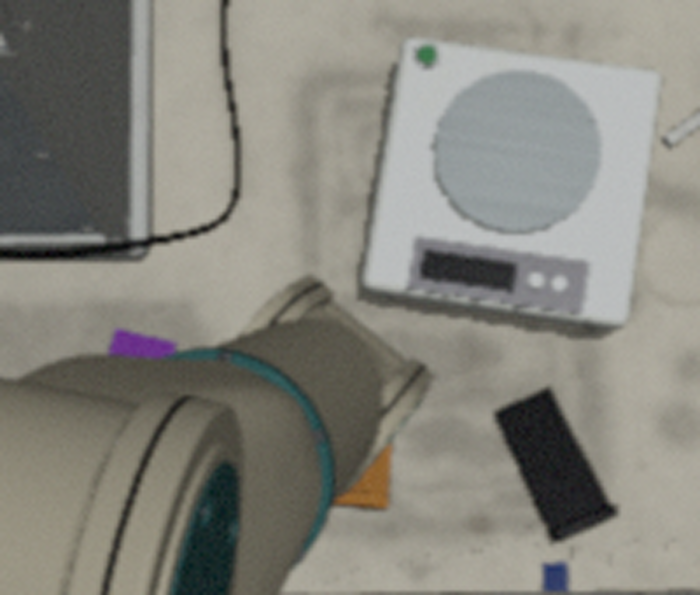

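Emit:
send_rows(rows=[[0.1, -0.004, 0, -0.001, 0], [0.1, -0.004, 0, 0, 0], [0.1, -0.002, 0, 0, 0], [0.1, 0, 0, 0, 0], [0.1, 0, 0, 0, 0]])

```text
clock: 6.98
eef_pos: [520.0, -134.0, 0.4]
tool_rot: [3.11, -0.037, 1.4]
force: [-0.4, 1.0, -0.6]
width: 47.0
```

```bash
python3 - <<'E'
from h import *
st()
E
```

```text
tcp [ 5.20e+02 -1.34e+02  4.00e-01] a,n rel foot [-135.9   36.4] rot [ 3.11  -0.037  1.4  ] yaw-want(1.397) 0.003 F [-0.4  1.  -0.6] 46.96128196639357 6.9833
```

Emit:
send_rows(rows=[[0.1, 0.01, 0, 0, 0], [0.1, 0.02, 0, 0, 0], [0.1, 0.02, 0, -0.02, 0], [0.1, 0.03, 0, -0.03, 0], [0.1, 0.03, 0, -0.03, 0], [0.1, 0.04, 0, -0.04, 0], [0.1, 0.04, 0, 0, 0], [0.1, 0.04, 0, 0, 0], [0.1, 0.04, 0, 0, 0], [0.1, 0.0, 0, 0, 0]])

```text
clock: 7.82
eef_pos: [561.6, 130.6, 122.8]
tool_rot: [3.112, -0.04, 1.39]
force: [-0.1, 1.2, -1.2]
width: 46.9
```

```bash
python3 - <<'E'
from h import *
st()
p=get_image("top");rep(p);a0=p["image"]
cv2.imwrite("pics/top4.png",cv2.resize(a0[100:270,230:430],None,fx=3.5,fy=3.5,interpolation=cv2.INTER_CUBIC))
p=get_image("side");a0=p["image"];rep(p)
cv2.imwrite("pics/side4.png",cv2.resize(a0[120:290,230:420],None,fx=3.5,fy=3.5,interpolation=cv2.INTER_CUBIC))
E
```

```text
tcp [561.6 130.6 122.8] a,n rel foot [-140.6  304.2] rot [ 3.112 -0.04   1.39 ] yaw-want(1.397) -0.007 F [-0.1  1.2 -1.2] 46.85630377295445 7.8167
wedge c [ 520.3 -170.2] size [ 47.6 108.6] yaw err deg 0.0 lateral 0.8 tip-foot -74.3
wedge c [529.7 -29.8] size [332.4  98.9] yaw err deg 94.0 lateral 140.7 tip-foot -89.3
```

View pics/top4.png

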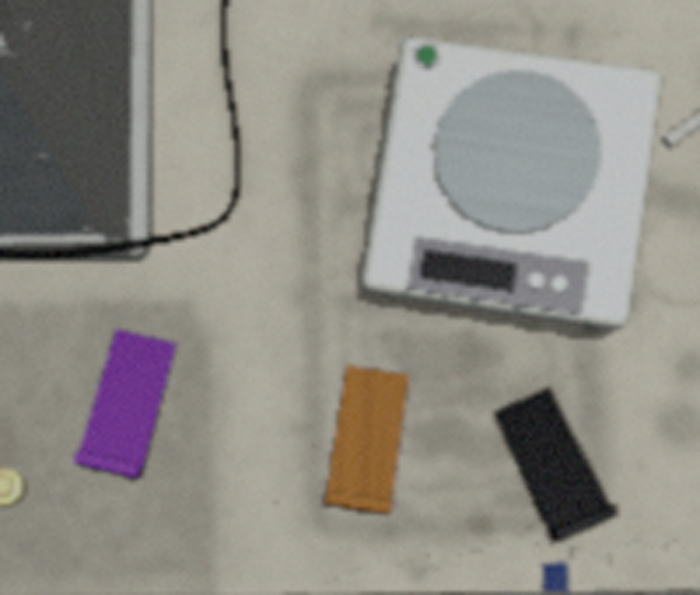

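```bash
python3 - <<'E'
from h import *
st();print(np.round(read_state()["qpos"],2))
E
```

```text
tcp [560.5 117.4 122.4] a,n rel foot [-139.5  291.1] rot [ 3.113 -0.031  1.376] yaw-want(1.397) -0.021 F [ 0.7 -0.5  0.3] 47.22304716588718 8.0167
[-0.51  0.68  0.42  1.88 -0.48  0.63  0.01]
```

Emit:
send_rows(rows=[[-0.5, -0.025, -0.007, 0, 0], [-0.5, -0.03, -0.007, 0, 0], [-0.5, -0.03, -0.007, 0, 0], [-0.5, -0.03, -0.007, 0, 0], [-0.5, -0.03, -0.007, 0, 0], [-0.5, -0.03, -0.007, 0, 0], [-0.5, -0.03, -0.007, 0, 0], [-0.5, -0.03, -0.007, 0, 0], [-0.5, -0.03, -0.007, 0, 0], [-0.5, -0.015, -0.007, 0, 0], [-0.5, 0, 0, 0, 0], [-0.5, 0, 0, 0, 0]])

```text
clock: 9.02
eef_pos: [418.7, -174.3, 110.3]
tool_rot: [3.116, -0.022, 1.336]
force: [0.4, -0.0, -1.0]
width: 21.5
```

Emit:
send_rows(rows=[[-0.5, 0, 0, 0, 0.12], [-0.5, 0, 0, 0, 0.12], [-0.5, 0, 0, 0, 0.12], [-0.5, 0, 0, 0, 0.12], [-0.5, 0, 0, 0, 0.12], [-0.5, 0, 0, 0, 0.12], [-0.5, 0, 0, 0, 0.12], [-0.5, 0, 0, 0, 0.12], [-0.5, 0, 0, 0, 0.12], [-0.5, 0, 0, 0, 0.12], [-0.5, 0, 0, 0, 0.12], [-0.5, 0, 0, 0, 0.1]])

```text
clock: 10.02
eef_pos: [419.9, -168.9, 110.3]
tool_rot: [-3.117, -0.027, -0.144]
force: [0.5, -0.4, -0.4]
width: 21.2
```

Emit:
send_rows(rows=[[-0.5, 0, 0, 0, 0], [-0.5, 0, 0, 0, 0]])

```text
clock: 10.18
eef_pos: [420.4, -167.4, 109.9]
tool_rot: [-3.117, -0.027, -0.142]
force: [0.4, -0.5, -0.9]
width: 21.2
```

```bash
sed -i 's/"yaw-want(1.397)",round(s\["tool_rot"\]\[2\]-1.397,3)/"yaw+.174",round(s["tool_rot"][2]+.174,3)/' h.py; python3 - <<'E'
from h import *
st();print(np.round(read_state()["qpos"],2))
E
```

```text
tcp [ 420.4 -167.4  109.9] a,n rel foot [-228.2  -13.7] rot [-3.117 -0.027 -0.142] yaw+.174 0.032 F [ 0.4 -0.5 -0.9] 21.24628060835811 10.1833
[-0.12  0.67  0.7   2.2  -0.9   0.58 -0.45]
```

Emit:
send_rows(rows=[[-0.5, 0.003, -0.007, 0, 0.032], [-0.5, 0.003, -0.007, 0.02, 0], [-0.5, 0, 0, 0.02, 0], [-0.5, 0, 0, 0.02, 0], [-0.5, 0, 0, 0.015, 0], [-0.5, 0, 0, 0.01, 0], [-0.5, 0, 0, 0, 0], [-0.5, 0, 0, 0, 0]])

```text
clock: 10.85
eef_pos: [435.0, -149.1, 23.1]
tool_rot: [-3.114, -0.031, -0.15]
force: [0.2, -0.2, -0.3]
width: 21.5
```

```bash
python3 - <<'E'
from h import *
st()
E
```

```text
tcp [ 435.  -149.1   23.1] a,n rel foot [-217.     6.8] rot [-3.114 -0.031 -0.15 ] yaw+.174 0.024 F [ 0.2 -0.2 -0.3] 21.462103592169004 10.85
```

Emit:
send_rows(rows=[[-0.5, -0.002, 0.003, 0.006, 0.024], [-0.5, -0.002, 0.003, 0.006, 0], [-0.5, 0, 0, 0.004, 0], [-0.5, 0, 0, 0, 0], [-0.5, 0, 0, 0, 0]])

```text
clock: 11.27
eef_pos: [432.6, -154.7, 8.9]
tool_rot: [-3.115, -0.035, -0.169]
force: [0.2, 0.5, -0.8]
width: 21.1
```

```bash
python3 - <<'E'
from h import *
st()
p=get_image("side");a0=p["image"]
cv2.imwrite("pics/side5.png",cv2.resize(a0[120:290,230:420],None,fx=3.5,fy=3.5,interpolation=cv2.INTER_CUBIC))
E
```

```text
tcp [ 432.6 -154.7    8.9] a,n rel foot [-218.4    0.9] rot [-3.115 -0.035 -0.169] yaw+.174 0.005 F [ 0.2  0.5 -0.8] 21.14752071155841 11.2667
```

View pics/side5.png

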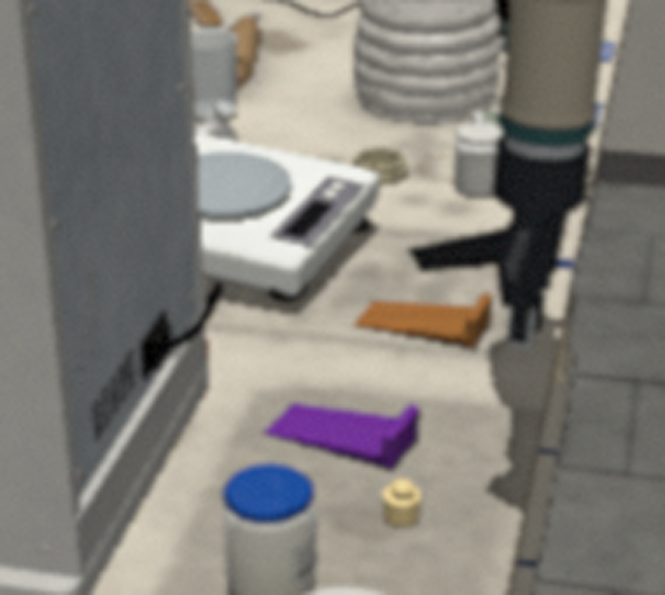

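Emit:
send_rows(rows=[[-0.5, 0.005, 0, 0, 0.005], [-0.5, 0.006, 0, 0, 0], [-0.5, 0.006, 0, 0, 0], [-0.5, 0.006, 0, 0, 0], [-0.5, 0.006, 0, 0, 0], [-0.5, 0.006, 0, 0, 0], [-0.5, 0.006, 0, 0, 0], [-0.5, 0.006, 0, 0, 0], [-0.5, 0.006, 0, 0, 0], [-0.5, 0.006, 0, 0, 0], [-0.5, 0.004, 0, 0, 0], [-0.5, 0, 0, 0, 0]])

```text
clock: 12.32
eef_pos: [502.1, -164.9, 12.1]
tool_rot: [-3.115, -0.034, -0.169]
force: [-0.5, -0.3, 0.2]
width: 21.4
```

```bash
python3 - <<'E'
from h import *
st()
p=get_image("top");a0=p["image"]
cv2.imwrite("pics/top6.png",cv2.resize(a0[100:270,230:430],None,fx=3.5,fy=3.5,interpolation=cv2.INTER_CUBIC))
rep(p)
p=get_image("side");rep(p)
a0=p["image"]
cv2.imwrite("pics/side6.png",cv2.resize(a0[120:290,230:420],None,fx=3.5,fy=3.5,interpolation=cv2.INTER_CUBIC))
E
```

```text
tcp [ 502.1 -164.9   12.1] a,n rel foot [-148.1    2.9] rot [-3.115 -0.034 -0.169] yaw+.174 0.005 F [-0.5 -0.3  0.2] 21.398733298543153 12.3167
wedge c [ 618.2 -175.7] size [13.6 30.9] yaw err deg -64.6 lateral 12.3 tip-foot 23.1
wedge c [ 565.4 -176.2] size [ 52.8 110.2] yaw err deg -0.9 lateral 2.7 tip-foot -28.8
```

View pics/side6.png

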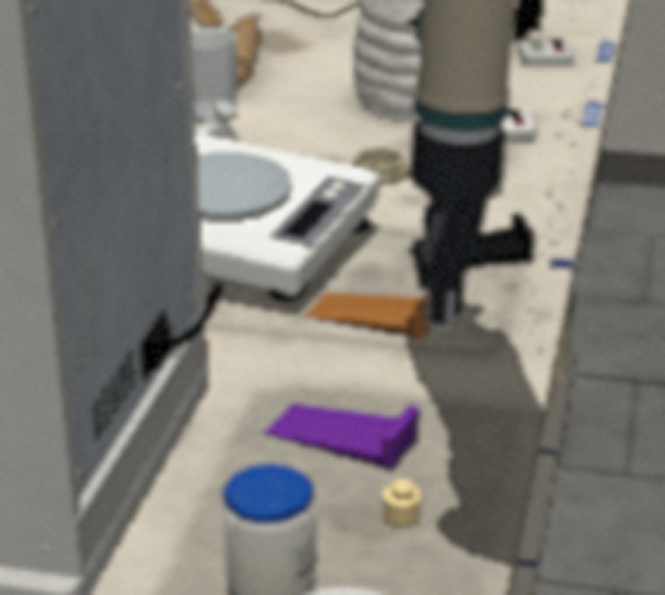

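View pics/top6.png

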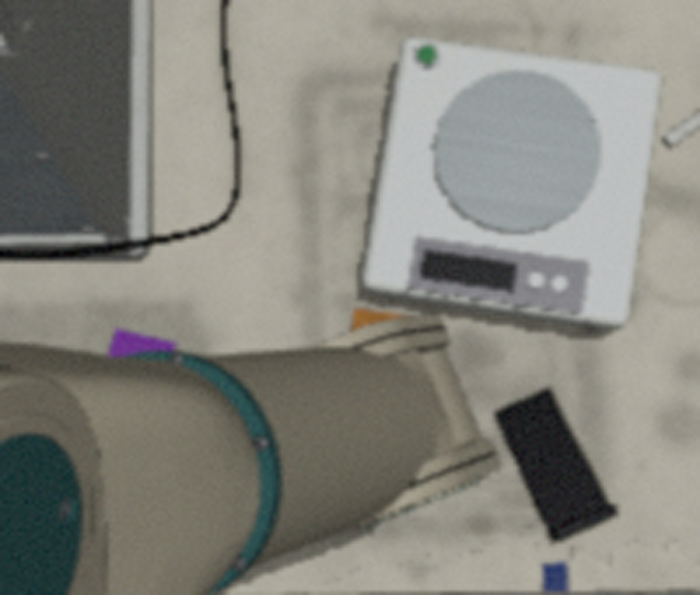

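Emit:
send_rows(rows=[[-0.5, 0.005, 0.0004, 0.0006, 0], [-0.5, 0.005, 0.0004, 0.0006, 0], [-0.5, 0.005, 0.0004, 0.0006, 0], [-0.5, 0.005, 0.0004, 0.0006, 0], [-0.5, 0.005, 0.0004, 0.0006, 0], [-0.5, 0.005, 0.0004, 0.0006, 0], [-0.5, 0.005, 0.0004, 0.0006, 0], [-0.5, 0.005, 0.0004, 0.0006, 0]])

```text
clock: 13.18
eef_pos: [522.6, -170.2, 6.9]
tool_rot: [-3.103, 0.001, -0.172]
force: [-13.6, 2.3, 10.8]
width: 21.5
```

```bash
python3 - <<'E'
from h import *
st()
E
```

```text
tcp [ 522.6 -170.2    6.9] a,n rel foot [-127.     1.2] rot [-3.103e+00  1.000e-03 -1.720e-01] yaw+.174 0.002 F [-13.6   2.3  10.8] 21.524077814816618 13.1833
```

Emit:
send_rows(rows=[[-0.5, 0.008, 0, -0.001, 0], [-0.5, 0.008, 0, -0.001, 0], [-0.5, 0.008, 0, 0, 0], [-0.5, 0.008, 0, 0, 0]])

```text
clock: 13.52
eef_pos: [532.5, -171.2, 5.9]
tool_rot: [-3.093, 0.044, -0.174]
force: [-17.1, 2.6, 14.5]
width: 20.8
```

```bash
python3 - <<'E'
from h import *
st()
E
```

```text
tcp [ 532.5 -171.2    5.9] a,n rel foot [-117.1    1.9] rot [-3.093  0.044 -0.174] yaw+.174 -0.0 F [-17.1   2.6  14.5] 20.814735095553807 13.5167
```

Emit:
send_rows(rows=[[-0.5, 0.014, 0, -0.002, 0], [-0.5, 0.014, 0, -0.002, 0], [-0.5, 0.014, 0, -0.002, 0]])

```text
clock: 13.77
eef_pos: [561.0, -176.1, 7.0]
tool_rot: [-3.088, 0.072, -0.177]
force: [-5.7, 1.8, -0.7]
width: 21.3
```

```bash
python3 - <<'E'
from h import *
st()
p=get_image("side");rep(p)
a0=p["image"]
cv2.imwrite("pics/side7.png",cv2.resize(a0[120:290,230:420],None,fx=3.5,fy=3.5,interpolation=cv2.INTER_CUBIC))
st()
E
```

```text
tcp [ 561.  -176.1    7. ] a,n rel foot [-88.2   2.1] rot [-3.088  0.072 -0.177] yaw+.174 -0.003 F [-5.7  1.8 -0.7] 21.293540889080447 13.7667
wedge c [ 623.8 -195.1] size [ 70.2 106.3] yaw err deg 2.4 lateral -5.8 tip-foot 32.0
tcp [ 565.2 -177.     7.2] a,n rel foot [-83.9   1.9] rot [-3.09   0.064 -0.175] yaw+.174 -0.001 F [-0.1 -0.  -0.4] 21.6652831697701 13.8667
```

View pics/side7.png

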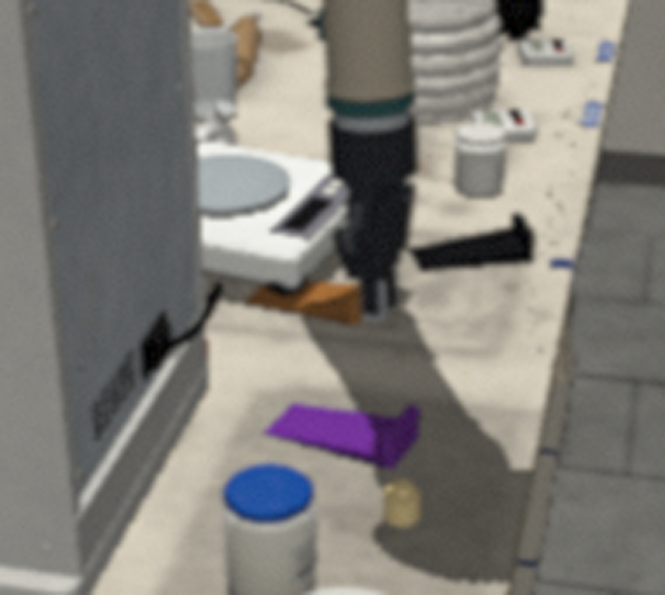

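Emit:
send_rows(rows=[[-0.5, 0.007, 0, -0.001, 0], [-0.5, 0.007, 0, -0.001, 0], [-0.5, 0.0, 0, 0, 0]])

```text
clock: 14.12
eef_pos: [572.9, -178.3, 7.3]
tool_rot: [-3.088, 0.077, -0.175]
force: [0.8, -0.4, 0.8]
width: 21.6
```

```bash
cat >> h.py <<'E'
def tilt(p):
    w=cloud(p);b=outline_of(p,"balance")[0]["mask"];P=w[b];P=P[np.isfinite(P).all(1)]
    P=P[(P[:,2]>45)&(P[:,2]<64)]
    for _ in range(3):
        A=np.c_[P[:,:2],np.ones(len(P))];co=np.linalg.lstsq(A,P[:,2],rcond=None)[0]
        r=P[:,2]-A@co;P=P[abs(r)<2*r.std()+.5]
    g=co[:2]; d=(a-n)/np.sqrt(2)
    print("balance slope along diag",round(g@d,4),"cross",round(g@((a+n)/np.sqrt(2)),4))
E
python3 - <<'E'
from h import *
st()
p=get_image("top");tilt(p)
st()
E
```

```text
tcp [ 572.9 -178.3    7.3] a,n rel foot [-76.1   1.9] rot [-3.088  0.077 -0.175] yaw+.174 -0.001 F [ 0.8 -0.4  0.8] 21.577863662186125 14.1167
balance slope along diag -0.0103 cross -0.0013
tcp [ 573.3 -178.4    7.3] a,n rel foot [-75.7   1.9] rot [-3.088  0.075 -0.175] yaw+.174 -0.001 F [-1.8  0.7 -0.5] 21.607967060352355 14.2167
```

Emit:
send_rows(rows=[[-0.5, -0.01, 0, 0, 0], [-0.5, -0.02, 0, 0, 0], [-0.5, -0.03, 0, 0, 0], [-0.5, -0.02, 0, -0.02, 0], [-0.5, 0, -0.02, -0.03, 0], [-0.5, 0, -0.03, -0.03, 0], [-0.5, 0, -0.04, -0.02, 0], [-0.5, 0, -0.04, 0, 0], [-0.5, 0, -0.04, 0, 0], [-0.5, 0, -0.04, 0, 0], [-0.5, 0, -0.02, 0, 0], [-0.5, 0, 0, 0, 0]])

```text
clock: 15.22
eef_pos: [555.0, 59.1, 132.1]
tool_rot: [-3.09, 0.037, -0.184]
force: [-0.7, 0.2, -0.5]
width: 21.4
```

```bash
python3 - <<'E'
from h import *
st()
p=get_image("top");tilt(p);rep(p);a0=p["image"]
cv2.imwrite("pics/top8.png",cv2.resize(a0[100:270,230:430],None,fx=3.5,fy=3.5,interpolation=cv2.INTER_CUBIC))
w=cloud(p);m=wmask(p);P=w[m];P=P[np.isfinite(P).all(1)];al=(P[:,:2]-foot)@a;la=(P[:,:2]-foot)@n
print("visible a range",np.percentile(al,[1,99]),"n",np.percentile(la,[2,98]),"lip a",al[P[:,2]>22].min() if (P[:,2]>22).any() else 0)
p=get_image("side");a0=p["image"];tilt(p);rep(p)
cv2.imwrite("pics/side8.png",cv2.resize(a0[140:240,250:380],None,fx=5.5,fy=5.5,interpolation=cv2.INTER_CUBIC))
E
```

```text
tcp [555.   59.1 132.1] a,n rel foot [-134.8  232.7] rot [-3.09   0.037 -0.184] yaw+.174 -0.01 F [-0.7  0.2 -0.5] 21.426419760981947 15.2167
balance slope along diag -0.0062 cross -0.0036
wedge c [ 609.9 -185.8] size [47.7 52.9] yaw err deg -1.4 lateral 1.0 tip-foot 16.6
visible a range [-64.09616539 -15.15962695] n [-21.81498735  23.51302167] lip a -64.42054004290526
balance slope along diag 0.0091 cross -0.0053
wedge c [ 660.2 -185.5] size [32.9 70. ] yaw err deg -8.7 lateral 10.0 tip-foot 66.2
```

View pics/side8.png

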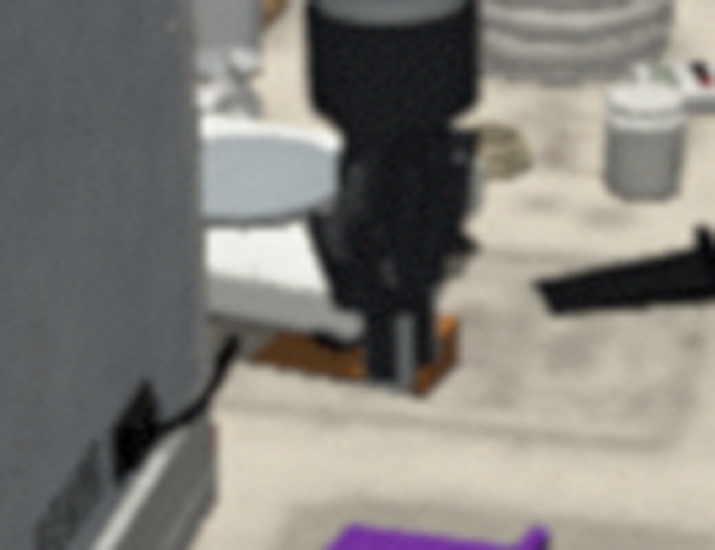

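View pics/top8.png

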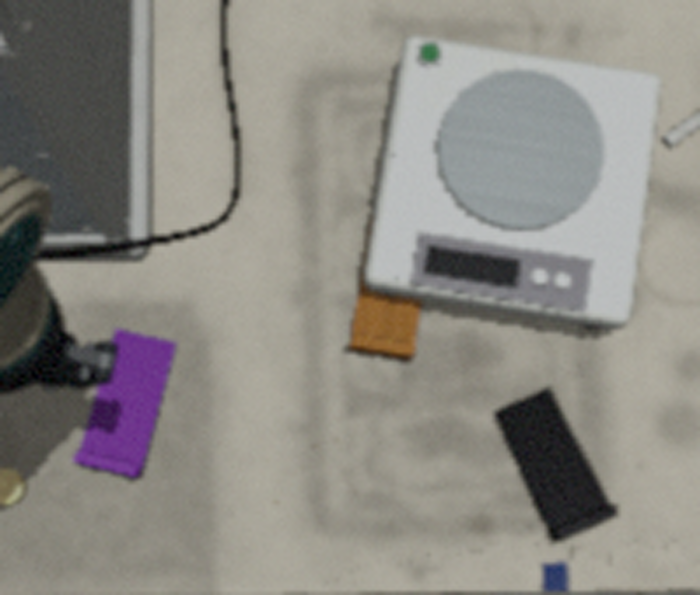

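Emit:
send_rows(rows=[[-0.5, 0, 0.02, 0, -0.01], [-0.5, 0, 0.03, 0, 0], [-0.5, 0, 0.03, 0, 0], [-0.5, 0, 0.03, 0, 0], [-0.5, 0, 0.03, 0, 0], [-0.5, 0, 0.03, 0, 0], [-0.5, 0, 0.03, 0, 0], [-0.5, 0, 0.015, 0, 0], [-0.5, 0, 0, 0, 0], [-0.5, 0, 0, 0, 0]])

```text
clock: 16.4
eef_pos: [506.4, -182.2, 120.5]
tool_rot: [-3.099, 0.038, -0.206]
force: [1.2, 0.2, -0.1]
width: 21.4
```

```bash
python3 - <<'E'
from h import *
st()
E
```

```text
tcp [ 506.4 -182.2  120.5] a,n rel foot [-140.9  -13.4] rot [-3.099  0.038 -0.206] yaw+.174 -0.032 F [ 1.2  0.2 -0.1] 21.375974841486347 16.4
```

Emit:
send_rows(rows=[[-0.5, 0.008, -0.007, 0, -0.032], [-0.5, 0.008, -0.007, 0.02, 0], [-0.5, 0, 0, 0.025, 0], [-0.5, 0, 0, 0.025, 0], [-0.5, 0, 0, 0.015, 0], [-0.5, 0, 0, 0.008, 0], [-0.5, 0, 0, 0, 0], [-0.5, 0, 0, 0, 0]])

```text
clock: 17.07
eef_pos: [531.9, -152.9, 24.3]
tool_rot: [-3.088, 0.03, -0.15]
force: [0.1, -1.0, 0.5]
width: 21.3
```

```bash
python3 - <<'E'
from h import *
st()
E
```

```text
tcp [ 531.9 -152.9   24.3] a,n rel foot [-120.9   19.9] rot [-3.088  0.03  -0.15 ] yaw+.174 0.024 F [ 0.1 -1.   0.5] 21.28452779943019 17.0667
```

Emit:
send_rows(rows=[[-0.5, 0, 0.007, 0.004, 0.02], [-0.5, 0, 0.007, 0.005, 0], [-0.5, 0, 0.004, 0.004, 0], [-0.5, 0, 0, 0, 0], [-0.5, 0, 0, 0, 0]])

```text
clock: 17.48
eef_pos: [531.3, -171.8, 12.1]
tool_rot: [-3.09, 0.025, -0.17]
force: [-0.7, 0.0, -0.5]
width: 21.0
```

```bash
python3 - <<'E'
from h import *
st()
E
```

```text
tcp [ 531.3 -171.8   12.1] a,n rel foot [-118.2    1.1] rot [-3.09   0.025 -0.17 ] yaw+.174 0.004 F [-0.7  0.  -0.5] 21.047785474770862 17.4833
```

Now advance to just short of the lip (a ≈ -80).

Emit:
send_rows(rows=[[-0.5, 0.007, 0, 0.001, 0], [-0.5, 0.009, 0, 0.001, 0], [-0.5, 0.009, 0, 0.001, 0], [-0.5, 0.006, 0, 0, 0], [-0.5, 0, 0, 0, 0], [-0.5, 0, 0, 0, 0]])

```text
clock: 17.98
eef_pos: [566.4, -178.3, 9.1]
tool_rot: [-3.09, 0.023, -0.17]
force: [-0.6, -0.9, -0.0]
width: 21.4
```

```bash
python3 - <<'E'
from h import *
st()
E
```

```text
tcp [ 566.4 -178.3    9.1] a,n rel foot [-82.5   0.8] rot [-3.09   0.023 -0.17 ] yaw+.174 0.004 F [-0.6 -0.9 -0. ] 21.44621418773114 17.9833
```

Emit:
send_rows(rows=[[-0.5, 0.004, 0, 0, 0], [-0.5, 0.004, 0, 0, 0], [-0.5, 0.004, 0, 0, 0]])

```text
clock: 18.23
eef_pos: [574.5, -179.4, 8.7]
tool_rot: [-3.088, 0.031, -0.171]
force: [-15.7, 1.9, 13.3]
width: 21.2
```

Emit:
send_rows(rows=[[-0.5, 0.005, 0, 0, 0]])

```text
clock: 18.32
eef_pos: [574.3, -179.3, 8.6]
tool_rot: [-3.086, 0.041, -0.171]
force: [-13.9, 2.6, 12.0]
width: 21.4
```

Emit:
send_rows(rows=[[-0.5, 0.005, 0, 0, 0]])

```text
clock: 18.4
eef_pos: [574.0, -179.3, 8.4]
tool_rot: [-3.083, 0.051, -0.172]
force: [-10.5, 1.7, 9.4]
width: 21.5
```

Emit:
send_rows(rows=[[-0.5, 0.01, 0, -0.002, 0]])

```text
clock: 18.48
eef_pos: [574.7, -179.3, 8.7]
tool_rot: [-3.079, 0.069, -0.173]
force: [-23.1, 2.9, 1.7]
width: 21.5
```

Emit:
send_rows(rows=[[-0.5, 0.012, 0, -0.002, 0]])

```text
clock: 18.57
eef_pos: [574.5, -179.2, 8.8]
tool_rot: [-3.074, 0.093, -0.174]
force: [-26.9, 4.7, 16.1]
width: 21.9
```

Emit:
send_rows(rows=[[-0.5, 0.016, 0, -0.003, 0]])

```text
clock: 18.65
eef_pos: [574.2, -179.1, 9.3]
tool_rot: [-3.068, 0.125, -0.175]
force: [-36.0, 7.5, 18.4]
width: 21.6
```

```bash
python3 - <<'E'
from h import *
st()
p=get_image("top");tilt(p);st()
E
```

```text
tcp [ 574.2 -179.1    9.3] a,n rel foot [-74.7   1.4] rot [-3.068  0.125 -0.175] yaw+.174 -0.001 F [-36.    7.5  18.4] 21.616806715524355 18.65
balance slope along diag -0.0122 cross 0.0014
tcp [ 574.6 -179.2    9. ] a,n rel foot [-74.3   1.4] rot [-3.068  0.125 -0.174] yaw+.174 -0.0 F [-29.7   6.1  16.4] 21.36836497610072 18.75
```

Emit:
send_rows(rows=[[-0.5, -0.01, 0, 0, 0], [-0.5, -0.02, 0, 0, 0], [-0.5, -0.03, 0, 0, 0], [-0.5, -0.02, 0, -0.02, 0], [-0.5, 0, -0.02, -0.03, 0], [-0.5, 0, -0.03, -0.03, 0], [-0.5, 0, -0.04, -0.03, 0], [-0.5, 0, -0.04, 0, 0], [-0.5, 0, -0.04, 0, 0], [-0.5, 0, -0.04, 0, 0], [-0.5, 0, -0.04, 0, 0], [-0.5, 0, -0.04, 0, 0]])

```text
clock: 19.75
eef_pos: [555.2, 101.3, 150.7]
tool_rot: [-3.073, 0.138, -0.205]
force: [1.5, -0.6, 0.0]
width: 21.6
```

Emit:
send_rows(rows=[[-0.5, -0.02, -0.03, -0.02, 0], [-0.5, -0.02, -0.03, -0.02, 0], [-0.5, -0.01, -0.03, -0.02, 0], [-0.5, 0, -0.02, -0.02, 0], [-0.5, 0, 0, 0, 0], [-0.5, 0, 0, 0, 0], [-0.5, 0, 0, 0, 0]])

```text
clock: 20.33
eef_pos: [537.6, 228.8, 245.4]
tool_rot: [-3.068, 0.141, -0.184]
force: [-0.2, -0.1, -0.4]
width: 21.4
```

```bash
python3 - <<'E'
from h import *
st()
p=get_image("top");tilt(p);rep(p);a0=p["image"]
cv2.imwrite("pics/top9.png",cv2.resize(a0[100:270,150:470],None,fx=2.5,fy=2.5,interpolation=cv2.INTER_CUBIC))
w=cloud(p);m=wmask(p);P=w[m];P=P[np.isfinite(P).all(1)];al=(P[:,:2]-foot)@a
print("back a",np.percentile(al,1))
b=outline_of(p,"balance")[0]["mask"];P=w[b];P=P[np.isfinite(P).all(1)&(P[:,2]>45)]
q=(P[:,:2]-foot)
h=P[:,2]
for nm,A,N in(("FL",-10,10),("FR",-10,-170),("BL",170,10),("BR",170,-170)):
    s=(abs(q@a-A)<10)&(abs(q@n-N)<10);print(nm,np.round(np.median(h[s]),1),s.sum())
p=get_image("side");a0=p["image"];tilt(p)
cv2.imwrite("pics/side9.png",cv2.resize(a0[140:240,250:380],None,fx=5.5,fy=5.5,interpolation=cv2.INTER_CUBIC))
for q in("weight_1","petri_1","jar_a","jar_c","ring_d"):
    for n_ in ("x",):
        r=outline_of(p,q)[:2]
        print(q,[np.round(x["box"]).tolist() for x in r])
E
```

```text
tcp [537.6 228.8 245.4] a,n rel foot [-181.4  396.8] rot [-3.068  0.141 -0.184] yaw+.174 -0.01 F [-0.2 -0.1 -0.4] 21.436054519945344 20.3333
balance slope along diag -0.0065 cross -0.0043
wedge c [ 611.3 -186.3] size [47.2 52. ] yaw err deg -0.4 lateral 0.7 tip-foot 18.1
back a -62.57543611536515
FL 56.8 61
FR 57.2 40
BL 58.9 37
BR 56.8 29
balance slope along diag 0.042 cross 0.0016
weight_1 []
petri_1 [[305.0, 287.0, 349.0, 318.0]]
jar_a [[294.0, 250.0, 322.0, 290.0], [361.0, 153.0, 375.0, 177.0]]
jar_c [[294.0, 250.0, 322.0, 290.0], [361.0, 153.0, 375.0, 177.0]]
ring_d []
```

View pics/side9.png

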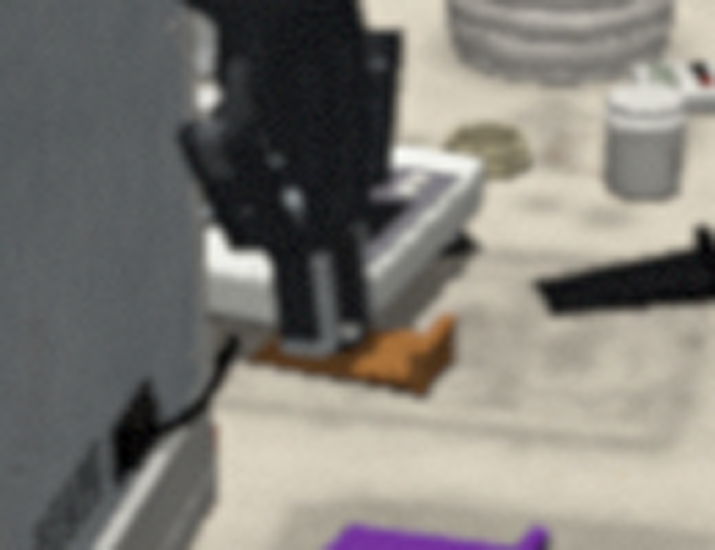

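View pics/top9.png

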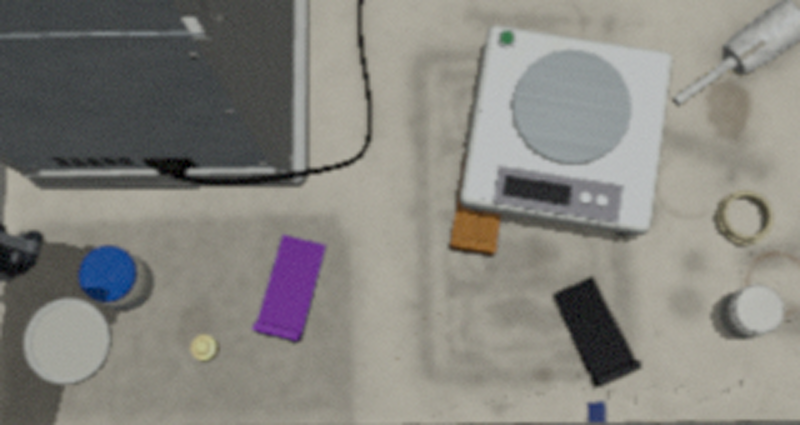

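```bash
python3 - <<'E'
from cell import *
print(finish_job())
E
```

```text
the job is handed in; nothing more can be done
None
```

The wooden wedge is under the short front-left foot, the balance stands level, and the job is handed in at about 20.5 s. I squared the wedge up from its left side with the two fingers, then pushed it in from behind by its lip. After that I backed the arm off up and to the left. The wedge was never pinched or lifted.

**Checks that agreed:**
- **Level:** in the last top view the front-left and back-right housing corners both measured 56.8 mm high. The balance was sunk by about 0.06 to 0.075 rad at the start.
- **Wedge position:** the wedge tip is about 46 to 47 mm past the foot, inside the 45 to 50 mm window. It is about 1 mm off the foot sideways and turned less than 0.5° from straight.
- **Firmness:** on the last push it did not move at about 36 N, more than the 10 to 25 N needed to slide it, so I take it as jammed firm.

**Checks that disagreed or were missing:**
- **Side view slope:** the final side picture gave 0.042 rad, but the gripper was hiding part of the balance, so I ignored it in favour of the top view.
- **Bystanders:** in the last side view the networks missed the brass weight and the spacer ring. Both show in the last top picture and look unmoved, as do the petri dish, both jars and the two look-alike wedges; I checked this by eye only.

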